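Slide the pot in its drip tray between two loaded baskets to the packing pad

ROBOT

A 6-joint arm with a two-finger parallel gripper is mounted at the origin on the work surface. World frame = base frame: x ahead of the robot, y to its left, z up, the work surface at z = 0. Lengths are in m, angles in rad, forces in N, time in s.
With the tool pointing down it reaches from about 0.25 to 0.725 m from the base axis. Payload 4 kg.
Tool frame: the origin (TCP) lies on the centre line of the jaws, within the pads' length; the fingertips stand 17 mm ahead of it and the grasp point (between the pads) lies 2 mm behind it; z points along the fingers, y is the line along which they close (so a half turn about z gives the same grasp; the last joint's range is limited). The gripper opens to 85 mm and grips with 20 to 120 N. Pads are 22 mm wide; open, the fingers measure 114 mm over their backs; the gripper's body (76 mm by 85 mm) begins 54 mm behind the grasp point. The pads swing forward as they close: fully open they stand 13 mm farther back than shut.
Start: joints at [1.247, 0.241, 0.005, 1.335, 0, 1.571], TCP at [0.159, 0.474, 0.248] pointing down, gripper open.
Joint ranges: [-2.72, 2.72], [-1.05, 1.87], [-1.09, 1.28], [-1.99, 2.15], [-1.42, 1.44], [-3.14, 3.14]. Speed limits (rad/s): [2.79, 2.79, 3.14, 3.14, 3.14, 3.14].

INTERFACE

Orientations are given as a unit quaternion [x, y, z, w].
In Python, from workcell import get_obs, imaging, order gives the robot as it stands.
- The arm moves only by the tool apply_moves, never from a script. Its argument "targets" is a list that holds one entry, the list of rows, each a list of 5 numbers: the shift along the world's x, y, z in units of 40 mm (1.0 is 40 mm), then the turn about the world's z in degrees, then the gripper command: -1 is shut, 1 is fully open, values between are in proportion. In form: [[[dx, dy, dz, turn, fingers], ...]]. A call has 1 to 8 rows; each row shifts and turns the commanded pose from where the row before left it; what a row does not reach is not made up. A row lasts 1/12 s, in which the tool goes at most 41.7 mm and 7.16 degrees, less where a joint would pass 70% of its speed; a pose out of reach is approached as far as the arm can. A call is refused whole if a number of a shift passes 1 or a number of a turn 7.16, either way. A call with a gripper value outside its range is refused whole. The fingers move at their own pace and stop on an object; the grip force is fixed at half the most. Time passes only in rows, so rows that do not move let the fingers close. It gives the time, the measured TCP pose, the force, the opening and the grip force at its end, in the units of the state.
- get_obs(): the state, without advancing time (a new reading comes with each control period).
- imaging.camera(name): name is "side" or "top" or "wrist"; returns (picture, depth): 480x640x3 uint8, blue, green, red; 480x640 float32, m along the optical axis (not along the pixel's ray), 0 where there is no reading.
- imaging.get_calibration(name): a dict with "camera_matrix" (3x3 intrinsics, pixels), "k1" (the pictures are not rectified: a ray, as slopes to the right and down, at radius r is drawn at 1 + k1 r^2 times it, then the intrinsics apply), "eye" and "rotation" of the camera in the world; the wrist camera has in their place "hand_eye" (4x4, takes a point from camera to tool coordinates, whose origin is the TCP and whose axes are the flange's). Camera axes: x right, y down, z forward; pixel columns grow to the right and rows downward; lengths in m; the calibration is good to about 2 mm. A picture is of the moment at which its call begins: read the wrist's pose just before it. get_calibration takes no time and is no camera call.
- order.job_done(): hands the job in; it is judged then, once.
The state is a dict: "clock": time; "joint_pos": joint angles; "joint_vel": joint speeds; "tau": joint torques, N m; "eef_pos": TCP position; "tool_rot": TCP orientation; "ft_force": force on the tool from outside, world axes, zero at the start; "ft_torque": the same for the moment, N m; "grip_width": finger opening in m; "grasp_force": force on a finger pad.
Only numpy, scipy, OpenCV 4.12 (cv2) and the standard library are available. Lean on these libraries where they do the work, as an engineer would, in place of code of your own. Each camera call takes 0.05 s, during which the arm holds its last target. There are 200 camera calls.

TASK

Without picking anything up, push the mint-green drip tray, with the yellow pot standing in it, along the table through the narrow gap between the two white baskets, and slide it on until the whole tray lies on the brown card packing pad on the other side. The pot rides upright in its tray all the way; leave the other pots where they stand.

Things in the scene. Friction and masses are not known exactly. Their poses are not given: they have to be found in the camera images.
- tray: Mint-green glazed rectangular drip tray, loose on the table, 100 mm (its x) by 150 mm (its y), 20 mm high, with upright 8 mm walls, corners rounded to 10 mm, floor 6 mm thick; about 450 g, it slides on the table under a push of a few newtons. Origin: centre of its underside. It goes through the gap lengthwise (its y along the gap; either end first).
- pot: Yellow glazed globe pot, open at the top, loose, standing on the tray's floor near its middle: 72 mm across the belly, foot 50 mm across, 52 mm high, so its mouth is 58 mm above the table; about 220 g. Origin: centre of its underside.
- near_basket: White slotted plastic basket full of small pots, too heavy to be shifted (treat as fixed): 160 mm (its x) by 180 mm (its y), walls 50 mm high, corners rounded to 14 mm, the pots in it reach 60 mm above the table. It stands nearer the robot. Origin: centre of its underside. Its face at +x (80 mm from the origin) is one side of the gap, and its y axis runs along the gap.
- far_basket: The same kind of basket, beyond the gap, also fixed, with its axes parallel to those of near_basket. Its face at -x (80 mm from the origin) is the other side of the gap. The gap is 107 to 111 mm wide and 180 mm long.
- pad: Packing pad: thin brown card, white tape at its corners, glued flat and level with the table (nothing to climb), 230 mm (its x) by 220 mm (its y), with its axes parallel to those of near_basket. It lies beyond one end of the gap, at the near_basket's +y or -y end; the tray starts beyond the other end. Origin: its centre.
- pink_bowl: Pink bowl, 80 mm across, 55 mm high, loose bystander. Origin: centre of its underside.
- green_pot: Dark green pot, 72 mm across, 62 mm high, loose bystander. Origin: centre of its underside.
- square_planter: Cream square planter, 74 mm wide, 62 mm high, loose bystander. Origin: centre of its underside.
- tray_corner0 (a point): Corner of the tray at its +x, +y, at the underside, 3 mm in from both outer faces.
- tray_corner1 (a point): Corner of the tray at its +x, -y, at the underside, 3 mm in from both outer faces.
- tray_corner2 (a point): Corner of the tray at its -x, +y, at the underside, 3 mm in from both outer faces.
- tray_corner3 (a point): Corner of the tray at its -x, -y, at the underside, 3 mm in from both outer faces.
There are look-alikes about, which are no part of the job. Leave any blue look-alike of the pot alone.

How it is judged:
By the outcome, as a careful person would: the job done as asked, in the order asked, and still so for the second after the job is handed in, with the robot touching nothing.
It also fails if it takes over 72 s, if anything falls off the work surface, if the arm or the gripper's body presses on something with over 40 N, if the wrist force passes 120 N, or if a joint passes its speed limit or range.

## Working session

There is one attempt and no reset: what is moved stays moved. The work goes in short steps, Python scripts to look and compute and a tool call to move; the robot and the scene stay as the last step left them, time stands still between calls to the robot, and variables do not carry over. Pictures are saved under pics/ and viewed, at most 10 in all, crops included, and the job is handed in when it is done.

Besides the shell and the picture viewer there is one more tool, called by a JSON object that holds its "op" and its "data", one argument or row to a line. apply_moves: Moves the arm, as the interface text tells. Its arguments: {"type":"object","properties":{"targets":{"type":"array","items":{"type":"array","items":{"type":"array","items":{"type":"number"}}}}},"required":["targets"]}

```bash
mkdir -p pics; ls
cat > h.py <<'E'
import numpy as np, cv2
from workcell import get_obs, imaging, order
def cal(n):
    return imaging.get_calibration(n)
def ray(c,uv):
    K=np.array(c["camera_matrix"],float); k1=c["k1"]
    uv=np.atleast_2d(np.array(uv,float)); d=np.c_[(uv[:,0]-K[0,2])/K[0,0],(uv[:,1]-K[1,2])/K[1,1]]
    s=d.copy()
    for _ in range(20): s=d/(1+k1*(s**2).sum(1,keepdims=True))
    return np.c_[s,np.ones(len(s))]
def on_plane(c,uv,z):
    r=ray(c,uv)@np.array(c["rotation"]).T; e=np.array(c["eye"])
    return e+r*((z-e[2])/r[:,2])[:,None]
def points(c,uv,dep):
    return np.array(c["eye"])+(ray(c,uv)*np.array(dep)[:,None])@np.array(c["rotation"]).T
E
python3 - <<'E'
from h import *
for n in("top","side"):
    p,d=imaging.camera(n); cv2.imwrite(f"pics/{n}0.png",p); np.savez(f"{n}0.npz",p=p,d=d)
    c=cal(n); print(n,c)
print(cal("wrist")); o=get_obs(); print(o["clock"],o["eef_pos"],o["tool_rot"],o["ft_force"],o["grip_width"])
E
```

```text
pics
top {'camera_matrix': array([[576.4756202 ,   0.        , 323.85216179],
       [  0.        , 576.4756202 , 237.02077695],
       [  0.        ,   0.        ,   1.        ]]), 'k1': -0.05987519201347333, 'eye': array([ 0.50180747, -0.00882067,  1.06116221]), 'rotation': array([ 0.7148777 , -0.69881624,  0.01708545, -0.01771485])}
side {'camera_matrix': array([[466.95543102,   0.        , 318.49997071],
       [  0.        , 466.95543102, 226.42458318],
       [  0.        ,   0.        ,   1.        ]]), 'k1': -0.050918580310037424, 'eye': array([ 0.38689332, -0.7131698 ,  0.6945626 ]), 'rotation': array([ 0.90305584, -0.09660935,  0.05062739, -0.41544392])}
{'camera_matrix': array([[335.36447463,   0.        , 318.99878271],
       [  0.        , 335.36447463, 237.30726631],
       [  0.        ,   0.        ,   1.        ]]), 'k1': -0.06507975022510049, 'hand_eye': array([[-5.65102056e-04, -9.53651855e-01, -3.00911649e-01,
         7.75126090e-02],
       [ 9.99999787e-01, -4.40251430e-04, -4.82717580e-04,
        -3.23191987e-04],
       [ 3.27867732e-04, -3.00911857e-01,  9.53651900e-01,
        -1.25057328e-01],
       [ 0.00000000e+00,  0.00000000e+00,  0.00000000e+00,
         1.00000000e+00]])}
0.1 [0.15891857 0.47350602 0.24749428] [ 1.61206813e-01  9.86920189e-01 -9.38687170e-04 -1.52060969e-04] [0.2395069  0.64732246 0.9251846 ] 0.08560585571077643
```

View pics/top0.png

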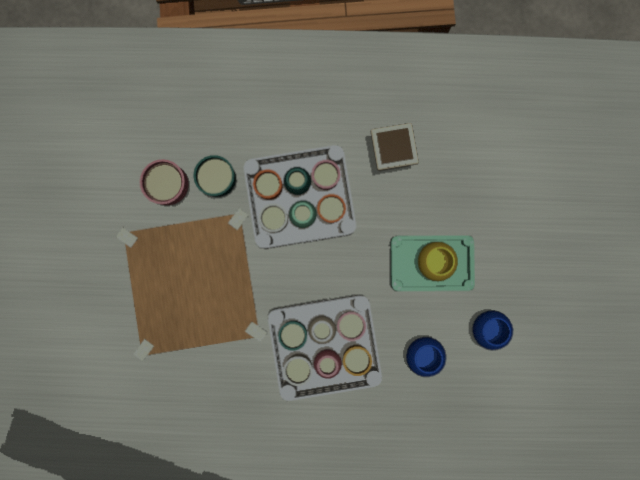

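View pics/side0.png

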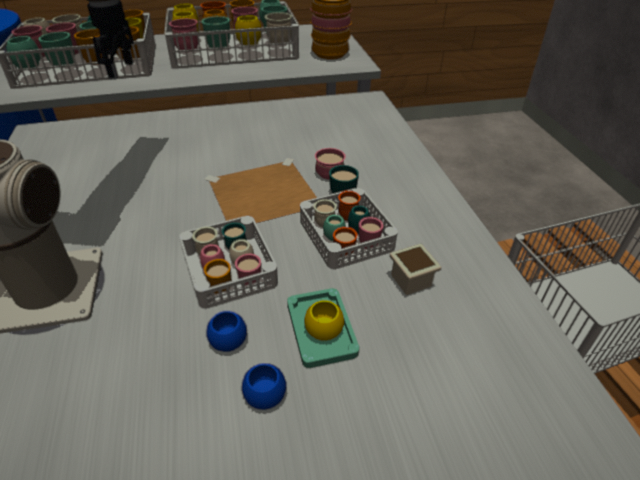

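The top view shows the tray at (432,263) and the yellow pot at (437,261). The baskets are at (325,347) near and (300,197) far, and the pad is at (190,285). Blue look-alikes are at (427,357) and (493,330), so the push goes left in the image (+y). The tray has to be turned a few degrees and shifted to line up with the gap.

```bash
cat >> h.py <<'E'
from scipy.spatial.transform import Rotation as Rn
_cal=cal
def cal(n,o=None):
    c=dict(_cal(n))
    if n=="wrist":
        R=Rn.from_quat(o["tool_rot"]).as_matrix(); H=np.array(c["hand_eye"])
        c["eye"]=np.array(o["eef_pos"])+R@H[:3,3]; c["rotation"]=R@H[:3,:3]
    else: c["rotation"]=Rn.from_quat(c["rotation"]).as_matrix()
    return c
def cloud(c,d):
    v,u=np.mgrid[0:480,0:640]; P=points(c,np.c_[u.ravel(),v.ravel()],d.ravel())
    P[d.ravel()<=0]=np.nan; return P.reshape(480,640,3)
def rect(P):
    (cx,cy),(w,h),a=cv2.minAreaRect((P[:,:2]*1000).astype(np.float32))
    if w>h: w,h,a=h,w,a-90   # h = long side; a = direction of short axis
    return cx,cy,w,h,(a+90)%180-90
def big(m,n=1):
    k,l,s,ce=cv2.connectedComponentsWithStats(m.astype(np.uint8)); i=1+np.argsort(-s[1:,4])[:n]; return [l==j for j in i]
def pix(m,c,z):
    v,u=np.nonzero(m); return on_plane(c,np.c_[u,v],z)
E
python3 - <<'E'
from h import *
for n in("top","side"):
    f=np.load(n+"0.npz"); p,d=f["p"],f["d"]; c=cal(n); h=cv2.cvtColor(p,cv2.COLOR_BGR2HSV); H,S,V=[h[...,i].astype(int) for i in range(3)]
    P=cloud(c,d); Z=P[...,2]; print(n,"table z",np.nanmedian(Z))
    mint=(H>65)&(H<90)&(S>60)&(V>80); t=big(mint)[0]
    print("tray zpct",np.nanpercentile(Z[t],[5,50,95]),"z.02",rect(pix(t,c,.02)),"cloud",rect(P[t&(Z>.012)&(Z<.03)]))
    yel=(H>20)&(H<33)&(S>150)&(V>80); y=big(yel)[0]; Q=P[y]; print("pot",np.nanmean(Q,0),np.nanpercentile(Q[:,2],[2,98]))
    br=(H>5)&(H<22)&(S>70)&(Z<.012); b=[m for m in big(br,5) if n=="top" or 1][:3]
    for m in b: print("brown",m.sum(),rect(pix(m,c,0)))
    if n=="top":
        w=(Z>.035)&(Z<.075)
        for m in big(w,6): print("blob",m.sum(),rect(P[m]),"rim",rect(P[m&(Z>.042)&(Z<.056)]))
E
```

```text
top table z 0.0008750037010867295
tray zpct [0.00394076 0.0086044  0.02290178] z.02 (510.60888671875, -204.19125366210938, 97.57034301757812, 149.405029296875, 1.3037145137786865) cloud (510.645751953125, -204.31619262695312, 97.83970642089844, 150.41195678710938, 1.2682632207870483)
pot [ 0.51372128 -0.2099277   0.04014961] [0.00880545 0.060749  ]
brown 14121 (461.7995910644531, 236.3423614501953, 220.15113830566406, 229.86300659179688, -79.31482791900635)
brown 8603 (974.5631713867188, 38.11628723144531, 63.46725845336914, 570.3055419921875, 1.1890571117401123)
brown 3 (627.0347290039062, -37.350093841552734, 1.6927719116210938e-05, 5.240584373474121, -43.88455581665039)
blob 3156 (358.3858947753906, -12.47137451171875, 162.159912109375, 180.41729736328125, 10.783234596252441) rim (358.3858947753906, -12.47137451171875, 162.159912109375, 180.41729736328125, 10.783234596252441)
blob 3010 (622.4637451171875, 38.39952850341797, 160.7647247314453, 180.3436279296875, 10.684618949890137) rim (622.4637451171875, 38.39952850341797, 160.7647247314453, 180.3436279296875, 10.684618949890137)

[... 816 characters left out ...]
720459461212158)
side table z 0.0005152772549680829
tray zpct [0.00485311 0.01784286 0.02209357] z.02 (511.9259948730469, -204.29989624023438, 100.5352554321289, 150.31910705566406, 1.6165175437927246) cloud (512.2903442382812, -203.9713134765625, 100.35552978515625, 151.36183166503906, 1.592735767364502)
pot [ 0.51307251 -0.22005038  0.04415716] [0.01047765 0.05951512]
brown 17883 (1609.418701171875, 1194.5074462890625, 1252.5718994140625, 1342.8743896484375, -8.923698425292969)
brown 4302 (463.3719482421875, 238.96104431152344, 221.15499877929688, 231.03904724121094, -79.10146713256836)
brown 3546 (305.48980712890625, 804.781982421875, 103.77033996582031, 927.67724609375, -89.761638879776)
```

{"op": "apply_moves", "data": {
  "targets": [
    [[0.313,-0.833,-0.15,-7.16,0.2],[0.313,-0.833,-0.15,-7.16,0.2],[0.313,-0.833,-0.15,-7.16,0.2],[0.313,-0.833,-0.15,-7.16,0.2],[0.313,-0.833,-0.15,-7.16,0.2],[0.313,-0.833,-0.15,-7.16,0.2],[0.313,-0.833,-0.15,-7.16,0.2],[0.313,-0.833,-0.15,-7.16,0.2]]
  ]
}}

```text
clock: 0.77
eef_pos: [0.2591, 0.2057, 0.1998]
tool_rot: [0.617, 0.787, -0.0, 0.0]
ft_force: [0.9, -0.3, 0.3]
grip_width: 0.0514
grasp_force: 0.0
```

{"op": "apply_moves", "data": {
  "targets": [
    [[0.313,-0.833,-0.15,-7.16,0.2],[0.313,-0.833,-0.15,-7.16,0.2],[0.313,-0.833,-0.15,-7.16,0.2],[0.313,-0.833,-0.15,-7.16,0.2],[0.313,-0.833,-0.15,-7.16,0.2],[0.313,-0.833,-0.15,-7.16,0.2],[0.313,-0.833,-0.15,-7.16,0.2],[0.313,-0.833,-0.15,-7.16,0.2]]
  ]
}}

```text
clock: 1.43
eef_pos: [0.3594, -0.061, 0.1519]
tool_rot: [0.919, 0.395, 0.0, -0.0]
ft_force: [0.8, 0.8, 0.7]
grip_width: 0.0511
grasp_force: 0.0
```

{"op": "apply_moves", "data": {
  "targets": [
    [[0.313,-0.833,-0.15,-7.16,0.2],[0.313,-0.833,-0.15,-7.16,0.2],[0.313,-0.833,-0.15,-7.16,0.2],[0.313,-0.833,-0.15,-7.16,0.2],[0.313,-0.833,-0.15,-7.16,0.2],[0,0,0,0,0.2],[0,0,0,0,0.2]]
  ]
}}

```text
clock: 2.02
eef_pos: [0.4217, -0.2269, 0.1212]
tool_rot: [0.995, 0.096, -0.001, -0.001]
ft_force: [0.1, 0.4, 0.2]
grip_width: 0.0519
grasp_force: 0.0
```

Run:
```python
from h import *
o=get_obs(); p,d=imaging.camera("wrist"); cv2.imwrite("pics/w1.png",p); np.savez("w1.npz",p=p,d=d)
c=cal("wrist",o); P=cloud(c,d)
R=Rn.from_quat(o["tool_rot"]).as_matrix(); T=(P-o["eef_pos"])@R
m=(np.abs(T[...,1])<.065)&(np.abs(T[...,0])<.03)&(T[...,2]<.06)&(T[...,2]>-.05)
Q=T[m]; print(len(Q)); 
if len(Q): print("tool-frame finger pts pct 0,2,50,98,100\n",np.nanpercentile(Q,[0,2,50,98,100],axis=0).round(4))
h=cv2.cvtColor(p,cv2.COLOR_BGR2HSV); H,S,V=[h[...,i].astype(int) for i in range(3)]
t=big((H>65)&(H<90)&(S>60)&(V>80))[0]; print(rect(P[t&(P[...,2]>.012)&(P[...,2]<.03)]))
```

```text
17608
tool-frame finger pts pct 0,2,50,98,100
 [[-0.0133 -0.0608 -0.05  ]
 [-0.0105 -0.0563 -0.0493]
 [ 0.0069  0.0206 -0.039 ]
 [ 0.0131  0.0567  0.0069]
 [ 0.0172  0.0615  0.0153]]
(511.9608154296875, -204.35397338867188, 99.22254180908203, 149.3409423828125, 1.6692211627960205)
```

View pics/w1.png

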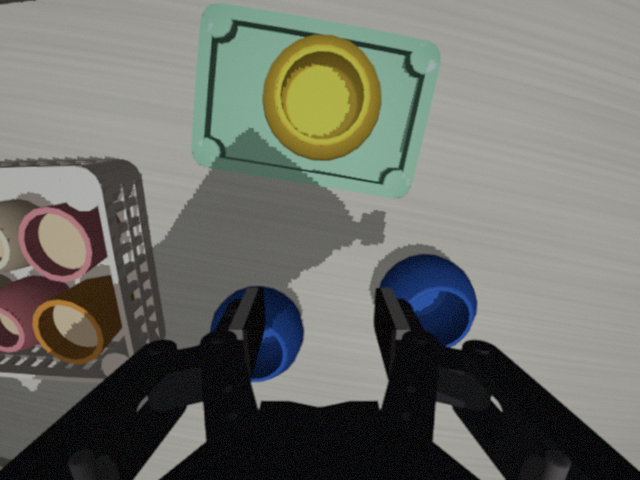

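The wrist view shows the tray at (318,100) with the pot in it. The fingertips are at (255,300) and (385,300), and the blue pots at (258,333) and (430,300) are close to where I want to descend. I'll check the clearances before going down.

Run:
```python
from h import *
o=get_obs(); f=np.load("w1.npz"); p,d=f["p"],f["d"]; c=cal("wrist",o); P=cloud(c,d)
R=Rn.from_quat(o["tool_rot"]).as_matrix(); T=(P-o["eef_pos"])@R
m=(np.abs(T[...,1])<.09)&(np.abs(T[...,0])<.045)&(T[...,2]<.03)
for a in np.arange(-.09,.02,.01):
    Q=T[m&(T[...,2]>=a)&(T[...,2]<a+.01)]
    if len(Q): print(round(a,2),len(Q),"x",np.percentile(Q[:,0],[1,99]).round(3),"y",np.percentile(Q[:,1],[1,99]).round(3),"min|y|",np.abs(Q[:,1]).min().round(3))
f=np.load("top0.npz"); h=cv2.cvtColor(f["p"],cv2.COLOR_BGR2HSV); P=cloud(cal("top"),f["d"])
a=np.radians(10.8); X=np.array([np.cos(a),np.sin(a)]); Y=np.array([-X[1],X[0]]); G=np.array([.4904,.013])
for b in big((h[...,0]>105)&(h[...,0]<130)&(h[...,1]>120),2):
    Q=P[b&(P[...,2]>.015)][:,:2]-G; print("blue x'",np.percentile(Q@X,[1,99])*1000,"y'",np.percentile(Q@Y,[1,99])*1000)
```

```text
-0.09 3735 x [0.011 0.02 ] y [-0.065  0.066] min|y| 0.007
-0.08 16113 x [0.004 0.02 ] y [-0.065  0.065] min|y| 0.0
-0.07 14430 x [-0.01   0.017] y [-0.062  0.063] min|y| 0.0
-0.06 8875 x [-0.012  0.017] y [-0.061  0.061] min|y| 0.0
-0.05 7623 x [-0.012  0.016] y [-0.058  0.059] min|y| 0.02
-0.04 4856 x [-0.011  0.014] y [-0.056  0.057] min|y| 0.024
-0.03 1563 x [-0.01   0.013] y [-0.046  0.046] min|y| 0.025
-0.02 1360 x [-0.011  0.011] y [-0.038  0.039] min|y| 0.025
-0.01 1184 x [-0.011  0.011] y [-0.039  0.039] min|y| 0.025
-0.0 868 x [-0.011  0.011] y [-0.038  0.039] min|y| 0.025
0.01 154 x [-0.011  0.01 ] y [-0.029  0.031] min|y| 0.025
blue x' [-185.47900434 -122.75503089] y' [-331.74591011 -267.34194125]
blue x' [-211.9185065  -149.46403102] y' [-204.85909539 -141.77570431]
```

{"op": "apply_moves", "data": {
  "targets": [
    [[0.15,0.03,-0.3,0,0.2],[0,0,-0.5,0,0.2],[0,0,-0.5,0,0.2],[0,0,-0.5,0,0.2],[0,0,-0.3,0,0.2],[0,0,-0.2,0,0.2],[0,0,-0.2,0,0.2],[0,0,0,0,0.2]]
  ]
}}

```text
clock: 2.73
eef_pos: [0.4272, -0.2233, 0.0214]
tool_rot: [0.995, 0.097, -0.001, -0.001]
ft_force: [-1.0, -0.3, 0.2]
grip_width: 0.0517
grasp_force: 0.0
```

{"op": "apply_moves", "data": {
  "targets": [
    [[0.07,0.0133,0,0,0.2],[0.07,0.0133,0,0,0.2],[0.07,0.0133,0,0,0.2],[0.07,0.0133,0,0,0.2],[0.07,0.0133,0,0,0.2],[0.07,0.0133,0,0,0.2],[0.07,0.0133,0,0,0.2],[0.07,0.0133,0,0,0.2]]
  ]
}}

```text
clock: 3.4
eef_pos: [0.4484, -0.2208, 0.0222]
tool_rot: [0.995, 0.096, -0.003, 0.001]
ft_force: [-6.7, -2.5, 5.0]
grip_width: 0.0514
grasp_force: 3.4
```

{"op": "apply_moves", "data": {
  "targets": [
    [[0.07,0.0133,0,0,0.2],[0.07,0.0133,0,0,0.2],[0.07,0.0133,0,0,0.2],[0.07,0.0133,0,0,0.2],[0.07,0.0133,0,0,0.2],[0.07,0.0133,0,0,0.2],[0.04,0.0076,0,0,0.2],[0,0,0,0,0.2]]
  ]
}}

```text
clock: 4.07
eef_pos: [0.4674, -0.2178, 0.0222]
tool_rot: [0.995, 0.096, -0.002, 0.001]
ft_force: [-4.3, -3.1, 2.8]
grip_width: 0.0516
grasp_force: 2.3
```

```bash
cat >> h.py <<'E'
a_=np.radians(10.8); X=np.array([np.cos(a_),np.sin(a_)]); Y=np.array([-X[1],X[0]]); G=np.array([.4904,.013])
def gap(q): q=np.asarray(q)[:2]-G; return (np.array([q@X,q@Y])*1000).round(1)
def look(n,save=None):
    o=get_obs(); p,d=imaging.camera(n); c=cal(n,o); P=cloud(c,d)
    if save: cv2.imwrite(save,p)
    h=cv2.cvtColor(p,cv2.COLOR_BGR2HSV); H,S,V=[h[...,i].astype(int) for i in range(3)]
    t=(H>65)&(H<90)&(S>60)&(V>60)
    gp=(P[...,:2]-G); t&=(np.abs(gp@X)<.11)&(P[...,2]>.012)&(P[...,2]<.03); t=cv2.morphologyEx(t.astype(np.uint8),cv2.MORPH_OPEN,np.ones((2,2)))>0
    r=rect(P[t]); y=big((H>20)&(H<33)&(S>150)&(V>60))[0]; Q=P[y]; Q=Q[(Q[:,2]>.05)&(Q[:,2]<.07)]
    print(n,"tcp",gap(o["eef_pos"]),"tray x',y'",gap([r[0]/1e3,r[1]/1e3]),"size",np.round(r[2:4],1),"yaw-gap",round(r[4]-10.8,2),"pot",gap((Q.min(0)+Q.max(0))/2) if len(Q) else None, "pot top z",Q[:,2].max() if len(Q) else None)
    return P,p,c
E
python3 - <<'E'
from h import *
look("top"); look("side"); look("wrist"); print(get_obs()["ft_force"])
E
```

```text
top tcp [ -65.8 -222.4] tray x',y' [  -6.9 -216.4] size [ 98.8 153.9] yaw-gap -2.35 pot [  -2.4 -217.5] pot top z 0.06327607616392728
side tcp [ -65.8 -222.4] tray x',y' [   1.3 -211.4] size [109.2 150.6] yaw-gap -2.28 pot [  -1.2 -220.8] pot top z 0.06093595252545492
wrist tcp [ -65.8 -222.4] tray x',y' [  -9.2 -217.7] size [109.7 160.8] yaw-gap -2.72 pot [-1.000e-01 -2.185e+02] pot top z 0.05987183746490446
[-3.98220265 -3.1321579   2.59951215]
```

{"op": "apply_moves", "data": {
  "targets": [
    [[0.04,0.0076,0,0,0.2],[0.04,0.0076,0,0,0.2],[0.04,0.0076,0,0,0.2],[0.04,0.0076,0,0,0.2],[0.02,0.004,0,0,0.2],[0,0,0,0,0.2],[0,0,0,0,0.2]]
  ]
}}

```text
clock: 4.8
eef_pos: [0.4743, -0.2165, 0.0222]
tool_rot: [0.995, 0.096, -0.002, 0.001]
ft_force: [-4.3, -2.5, 3.7]
grip_width: 0.0511
grasp_force: 2.6
```

Run:
```python
from h import *
look("top","pics/top2.png"); look("side"); look("wrist"); print(get_obs()["ft_force"])
```

```text
top tcp [ -58.8 -222.4] tray x',y' [  -1.3 -215.3] size [ 98.3 152.1] yaw-gap 0.04 pot [   3.3 -215.2] pot top z 0.06262147514455063
side tcp [ -58.8 -222.4] tray x',y' [   7.1 -212.3] size [106.9 149.5] yaw-gap -1.73 pot [   4.3 -219.4] pot top z 0.06134196123441882
wrist tcp [ -58.8 -222.4] tray x',y' [  -2.7 -215.4] size [110.4 159. ] yaw-gap 0.14 pot [   5.4 -216.6] pot top z 0.0595118784284714
[-4.5790041  -3.92002629  3.29049677]
```

View pics/top2.png

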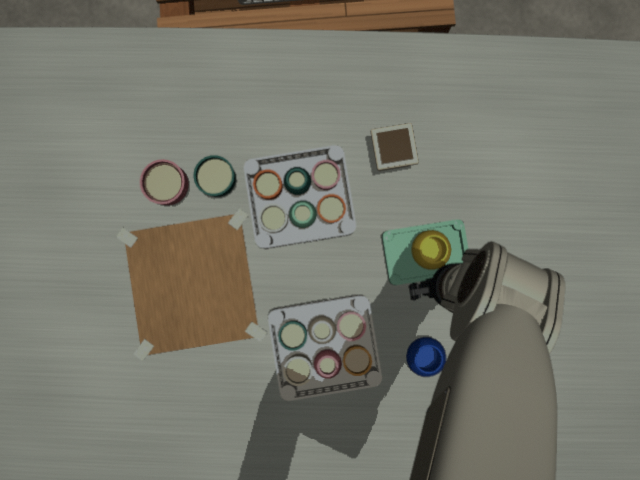

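{"op": "apply_moves", "data": {
  "targets": [
    [[-0.2,-0.038,0,0,0.2],[-0.25,-0.05,0,0,0.2],[0,0,0.5,0,0.2],[0,0,0.9,0,0.2],[0,0,0.9,0,0.2],[0.18,-0.171,0.5,6.91,-0.65],[0.18,-0.171,0.2,6.91,-0.65],[0.18,-0.171,0,6.91,-0.65]]
  ]
}}

```text
clock: 5.62
eef_pos: [0.481, -0.2404, 0.1456]
tool_rot: [0.961, 0.277, 0.002, 0.002]
ft_force: [-0.4, -1.1, 0.3]
grip_width: 0.0156
grasp_force: 0.0
```

{"op": "apply_moves", "data": {
  "targets": [
    [[0.18,-0.171,0,6.91,-0.65],[0.18,-0.171,0,6.91,-0.65],[0.18,-0.171,0,6.91,-0.65],[0.18,-0.171,0,6.91,-0.65],[0.18,-0.171,0,6.91,-0.65],[0.18,-0.171,0,6.91,-0.65],[0.18,-0.171,0,6.91,-0.65],[0.18,-0.171,0,6.91,-0.65]]
  ]
}}

```text
clock: 6.28
eef_pos: [0.5368, -0.2943, 0.1419]
tool_rot: [0.723, 0.691, 0.0, -0.001]
ft_force: [0.4, -0.8, 1.0]
grip_width: 0.0148
grasp_force: 0.0
```

{"op": "apply_moves", "data": {
  "targets": [
    [[0.18,-0.171,0,6.91,-0.65],[0.18,-0.171,0,6.91,-0.65],[0,0,0,0,-0.65],[0,0,0,0,-0.65]]
  ]
}}

```text
clock: 6.62
eef_pos: [0.551, -0.3078, 0.1417]
tool_rot: [0.638, 0.77, 0.0, -0.001]
ft_force: [0.1, 0.9, 0.0]
grip_width: 0.0148
grasp_force: 0.0
```

Run:
```python
from h import *
look("top"); look("side"); P,p,c=look("wrist","pics/w3.png"); o=get_obs()
R=Rn.from_quat(o["tool_rot"]).as_matrix(); print(o["eef_pos"],"tool y ang",np.degrees(np.arctan2(R[1,1],R[0,1])),o["joint_pos"])
T=(P-o["eef_pos"])@R; m=(np.abs(T[...,1])<.09)&(np.abs(T[...,0])<.045)&(T[...,2]<.03)
for a in np.arange(-.06,.03,.01):
    Q=T[m&(T[...,2]>=a)&(T[...,2]<a+.01)]
    if len(Q): print(round(a,2),"x",np.percentile(Q[:,0],[1,99]).round(3),"y",np.percentile(Q[:,1],[1,99]).round(3),Q[:,2].max())
# gap faces from the wrist view, basket walls z .03-.05
g=P[...,:2]-G; x=(g@X)*1e3; y=(g@Y)*1e3
k=(P[...,2]>.025)&(P[...,2]<.056)&(np.abs(y)<110)
for lo,hi in((-80,-50),(-50,-20),(-20,20),(20,50)):
    q=x[k&(y>lo)&(y<hi)]; print(lo,"near face",np.percentile(q[(q<0)&(q>-90)],99) if (q<0).any() else None,"far",np.percentile(q[(q>20)&(q<90)],1) if (q>20).any() else None)
```

```text
top tcp [  -0.6 -326.4] tray x',y' [nan nan] size [0. 0.] yaw-gap -10.8 pot [   4.2 -215.1] pot top z 0.06231920742065322
side tcp [  -0.8 -326.1] tray x',y' [   6.7 -235. ] size [109.8 195.7] yaw-gap -0.38 pot [ -10.1 -220.2] pot top z 0.06045354712187723
wrist tcp [  -0.8 -326. ] tray x',y' [nan nan] size [0. 0.] yaw-gap -10.8 pot [   5.1 -216.5] pot top z 0.059822247098302195
[ 0.55083899 -0.30727944  0.14214118] tool y ang 10.819951007182977 [-5.08926172e-01  5.58766003e-01  2.02718349e-01  1.21580520e+00
  1.86041204e-04  8.73026569e-01]
-0.06 x [-0.012  0.018] y [-0.054  0.053] -0.05000162332796369
-0.05 x [-0.012  0.017] y [-0.048  0.047] -0.04000005758375884
-0.04 x [-0.01   0.013] y [-0.043  0.042] -0.030001303577018273
-0.03 x [-0.009  0.014] y [-0.036  0.035] -0.020000773777668637
-0.02 x [-0.011  0.012] y [-0.021  0.019] -0.010011804583855692
-0.01 x [-0.009  0.011] y [-0.021  0.02 ] -1.948305832388101e-05
0.0 x [-0.009  0.011] y [-0.021  0.02 ] 0.00999212304870403
0.01 x [-0.     0.011] y [-0.019  0.018] 0.014534499950013728
-80 near face None far None
-50 near face None far None
-20 near face None far None
20 near face None far None
```

View pics/w3.png

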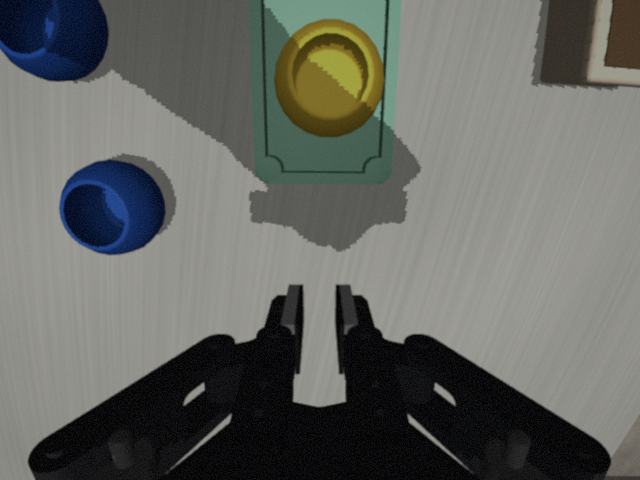

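The wrist view shows the tray's rear edge at row 184, from column 255 to 392, squared up with the fingers. My mask failed in the arm's shadow, so I'll loosen it.

```bash
sed -i 's/t=(H>65)&(H<90)&(S>60)&(V>60)/t=(H>60)\&(H<98)\&(S>45)\&(V>35)/' h.py
python3 - <<'E'
from h import *
p=cv2.imread("pics/w3.png"); h=cv2.cvtColor(p,cv2.COLOR_BGR2HSV); print(h[60,262],h[150,260],h[178,320])
P,p,c=look("wrist"); 
h=cv2.cvtColor(p,cv2.COLOR_BGR2HSV); H,S,V=[h[...,i].astype(int) for i in range(3)]
t=big((H>60)&(H<98)&(S>45)&(V>35))[0]; E=[]
for r in range(10,165,5):
    u=np.nonzero(t[r])[0]; q=on_plane(c,[[u[0]-.5,r],[u[-1]+.5,r]],.02)
    E.append([*((q[:,:2]-G)@X*1e3),(((q[0,:2]-G)@Y)*1e3)])
E=np.array(E); print(E[::4].round(1))
for i in(0,1): f=np.polyfit(E[:,2],E[:,i],1); print("edge slope deg",np.degrees(f[0]),"x' at -216",np.polyval(f,-216))
u=range(280,370,5); q=on_plane(c,[[k,np.nonzero(t[:,k])[0].max()+.5] for k in u],.02); print("rear y'",np.polyfit((q[:,:2]-G)@X*1e3,(q[:,:2]-G)@Y*1e3,1))
E
```

```text
[74 72 74] [73 67 99] [75 67 99]
wrist tcp [  -0.6 -325.9] tray x',y' [   5.  -223.4] size [103.7 131.3] yaw-gap -0.14 pot [   4.8 -216.7] pot top z 0.059727126738342184
[[ -47.6   52.1 -170.6]
 [ -47.5   52.  -182.7]
 [ -47.4   51.3 -195.1]
 [ -48.    51.3 -207.7]
 [ -47.9   51.3 -220.6]
 [ -47.8   51.3 -233.8]
 [ -48.5   50.7 -247.2]
 [ -48.5   51.5 -261.1]]
edge slope deg 0.5189736847270702 x' at -216 -47.89434800231528
edge slope deg 0.4823384552880418 x' at -216 51.40344004481503
rear y' [-1.18491299e-02 -2.85137052e+02]
```

{"op": "apply_moves", "data": {
  "targets": [
    [[-0.13,0.687,0.36,0,-0.65],[-0.13,0.687,0.36,0,-0.65],[-0.13,0.687,0.36,0,-0.65],[-0.13,0.687,0.36,0,-0.65],[-0.13,0.687,0.36,0,-0.65],[-0.13,0.687,0.36,0,-0.65],[-0.13,0.687,0.36,0,-0.65],[0,0,0,0,-0.65]]
  ]
}}

```text
clock: 7.48
eef_pos: [0.5152, -0.1114, 0.2468]
tool_rot: [0.635, 0.772, 0.002, 0.002]
ft_force: [0.3, 0.4, -0.8]
grip_width: 0.0148
grasp_force: 0.0
```

Run:
```python
from h import *
P,p,c=look("wrist","pics/w4.png")
g=P[...,:2]-G; x=(g@X)*1e3; y=(g@Y)*1e3
k=(P[...,2]>.035)&(P[...,2]<.056)
for lo in range(-85,81,15):
    q=x[k&(y>lo)&(y<lo+15)]; a=q[(q<-20)&(q>-90)]; b=q[(q>20)&(q<90)]; print(lo,a.max().round(1) if len(a) else None,b.min().round(1) if len(b) else None)
```

```text
wrist tcp [   1.1 -126.8] tray x',y' [  10.2 -147.1] size [110.9 309.1] yaw-gap -7.14 pot [   2.6 -213.7] pot top z 0.05910740633849432
-85 -53.5 55.2
-70 -53.5 55.3
-55 -53.5 55.4
-40 -53.6 55.7
-25 -53.7 55.8
-10 -53.0 55.3
5 -53.1 55.5
20 -53.2 55.7
35 -52.8 55.3
50 -53.1 55.6
65 None 79.4
80 None None
```

View pics/w4.png

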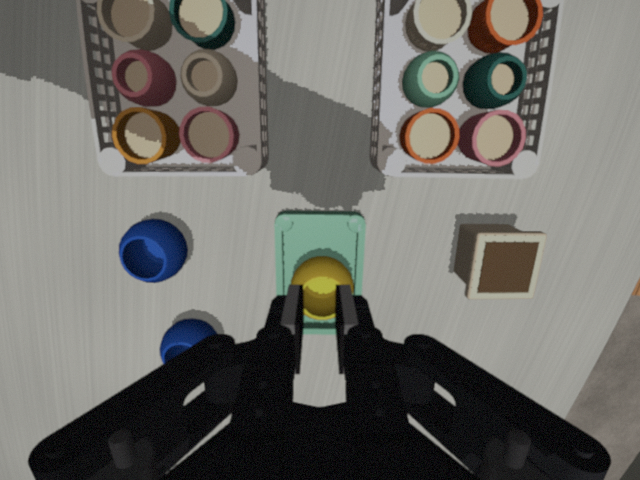

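{"op": "apply_moves", "data": {
  "targets": [
    [[0.12,-0.64,-0.38,0,-0.65],[0.12,-0.64,-0.38,0,-0.65],[0.12,-0.64,-0.38,0,-0.65],[0.12,-0.64,-0.38,0,-0.65],[0.12,-0.64,-0.38,0,-0.65],[0.12,-0.64,-0.38,0,-0.65],[0.12,-0.64,-0.38,0,-0.65],[0,0,0,0,-0.65]]
  ]
}}

```text
clock: 8.2
eef_pos: [0.5465, -0.2991, 0.1316]
tool_rot: [0.639, 0.769, -0.001, -0.002]
ft_force: [-0.5, -0.9, -0.2]
grip_width: 0.0151
grasp_force: 0.0
```

{"op": "apply_moves", "data": {
  "targets": [
    [[0,0,-0.7,0,-0.65],[0,0,-0.7,0,-0.65],[0,0,-0.6,0,-0.65],[0,0,-0.4,0,-0.65],[0,0,-0.3,0,-0.65],[0,0,-0.2,0,-0.65],[0,0,0,0,-0.65],[0,0,0,0,-0.65]]
  ]
}}

```text
clock: 8.87
eef_pos: [0.5489, -0.2948, 0.021]
tool_rot: [0.637, 0.771, 0.0, 0.0]
ft_force: [-0.9, 0.2, 0.4]
grip_width: 0.0148
grasp_force: 0.0
```

Run:
```python
from h import *
look("wrist"); o=get_obs(); R=Rn.from_quat(o["tool_rot"]).as_matrix(); print(o["eef_pos"],"tool y ang",np.degrees(np.arctan2(R[1,1],R[0,1])))
```

```text
wrist tcp [-2.000e-01 -3.134e+02] tray x',y' [   6.2 -240. ] size [108.3 108.3] yaw-gap -0.82 pot [   3.9 -222.8] pot top z 0.05973721375999132
[ 0.54952457 -0.29512182  0.02176272] tool y ang 10.907246434336589
```

{"op": "apply_moves", "data": {
  "targets": [
    [[0.012,0.1,0,0,-0.65],[-0.008,0.1,0,0,-0.65],[-0.019,0.1,0,0,-0.65],[-0.019,0.1,0,0,-0.65],[-0.019,0.1,0,0,-0.65],[-0.019,0.1,0,0,-0.65],[-0.019,0.1,0,0,-0.65],[-0.019,0.1,0,0,-0.65]]
  ]
}}

```text
clock: 9.58
eef_pos: [0.545, -0.2634, 0.0214]
tool_rot: [0.637, 0.771, -0.0, 0.001]
ft_force: [0.9, -5.4, 0.8]
grip_width: 0.0154
grasp_force: 2.6
```

{"op": "apply_moves", "data": {
  "targets": [
    [[-0.019,0.1,0,0,-0.65],[-0.019,0.1,0,0,-0.65],[-0.019,0.1,0,0,-0.65],[-0.019,0.1,0,0,-0.65],[-0.019,0.1,0,0,-0.65],[-0.019,0.1,0,0,-0.65],[-0.019,0.1,0,0,-0.65],[-0.019,0.1,0,0,-0.65]]
  ]
}}

```text
clock: 10.25
eef_pos: [0.5389, -0.2314, 0.0214]
tool_rot: [0.637, 0.771, -0.0, 0.001]
ft_force: [1.6, -4.7, 0.8]
grip_width: 0.0147
grasp_force: 2.6
```

```bash
cat >> h.py <<'E'
def edges(z=.02):
    o=get_obs(); p,d=imaging.camera("wrist"); c=cal("wrist",o); h=cv2.cvtColor(p,cv2.COLOR_BGR2HSV); H,S,V=[h[...,i].astype(int) for i in range(3)]
    t=big((H>60)&(H<98)&(S>45)&(V>35))[0]; L=[];Rr=[]
    vs=np.nonzero(t.sum(1)>60)[0]
    for r in range(vs.min()+12,vs.max()-25,4):
        u=np.nonzero(t[r])[0]
        for l,k in((L,u[0]-.5),(Rr,u[-1]+.5)):
            if 3<k<636: q=on_plane(c,[[k,r]],z)[0,:2]-G; l.append([q@Y*1e3,q@X*1e3])
    for n,l in(("near",L),("far",Rr)):
        if len(l)>4:
            l=np.array(l); f=np.polyfit(l[:,0],l[:,1],1); r=l[:,1]-np.polyval(f,l[:,0]); g=np.abs(r)<2*np.median(np.abs(r))+.5; f=np.polyfit(l[g,0],l[g,1],1)
            print(n,"yaw",np.degrees(-f[0]).round(2),"x' at mid",np.polyval(f,l[:,0].mean()).round(1),"y' range",l[:,0].min().round(),l[:,0].max().round())
    u=range(290,350,5); q=on_plane(c,[[k,np.nonzero(t[:,k])[0].max()+.5] for k in u if t[:,k].any()],z)-[*G,0]; print("rear y'",np.median(q[:,:2]@Y*1e3).round(1))
    print("tcp",gap(o["eef_pos"]),"z",o["eef_pos"][2].round(4),"F",np.round(o["ft_force"],1)); return p
E
python3 -c "
from h import *
cv2.imwrite('pics/w5.png',edges()); look('top'); look('side')"
```

```text
near yaw 0.18 x' at mid -48.2 y' range -225.0 -132.0
far yaw 0.06 x' at mid 51.0 y' range -225.0 -132.0
rear y' -238.1
tcp [   1.8 -249.2] z 0.0214 F [ 1.6 -4.7  0.8]
top tcp [   1.8 -248.3] tray x',y' [  -2.1 -166. ] size [ 99.2 155.6] yaw-gap -0.16 pot [   4.1 -168. ] pot top z 0.06243538436584428
side tcp [   1.8 -248.3] tray x',y' [ -15.5 -172.7] size [110.7 163.8] yaw-gap 6.1 pot [ -11.5 -164.5] pot top z 0.06062000607193663
```

{"op": "apply_moves", "data": {
  "targets": [
    [[-0.019,0.1,0,0,-0.65],[-0.019,0.1,0,0,-0.65],[-0.019,0.1,0,0,-0.65],[-0.019,0.1,0,0,-0.65],[-0.019,0.1,0,0,-0.65],[-0.019,0.1,0,0,-0.65],[-0.019,0.1,0,0,-0.65],[-0.019,0.1,0,0,-0.65]]
  ]
}}

```text
clock: 11.07
eef_pos: [0.5329, -0.1997, 0.0213]
tool_rot: [0.637, 0.771, -0.0, 0.001]
ft_force: [1.5, -5.3, 2.2]
grip_width: 0.015
grasp_force: 2.9
```

{"op": "apply_moves", "data": {
  "targets": [
    [[-0.019,0.1,0,0,-0.65],[-0.019,0.1,0,0,-0.65],[-0.019,0.1,0,0,-0.65],[-0.019,0.1,0,0,-0.65],[-0.019,0.1,0,0,-0.65],[-0.019,0.1,0,0,-0.65],[-0.019,0.1,0,0,-0.65],[-0.019,0.1,0,0,-0.65]]
  ]
}}

```text
clock: 11.73
eef_pos: [0.5268, -0.1677, 0.0213]
tool_rot: [0.637, 0.771, -0.001, 0.001]
ft_force: [0.7, -5.9, 1.6]
grip_width: 0.0154
grasp_force: 3.0
```

```bash
python3 -c "
from h import *
cv2.imwrite('pics/w6.png',edges())"
```

```text
near yaw 0.23 x' at mid -48.3 y' range -160.0 -67.0
far yaw -0.22 x' at mid 51.1 y' range -160.0 -67.0
rear y' -173.2
tcp [   1.9 -184.3] z 0.0213 F [ 0.7 -5.9  1.6]
```

{"op": "apply_moves", "data": {
  "targets": [
    [[-0.025,0.13,0,0,-0.65],[-0.025,0.13,0,0,-0.65],[-0.025,0.13,0,0,-0.65],[-0.025,0.13,0,0,-0.65],[-0.025,0.13,0,0,-0.65],[-0.025,0.13,0,0,-0.65],[-0.025,0.13,0,0,-0.65],[-0.025,0.13,0,0,-0.65]]
  ]
}}

```text
clock: 12.45
eef_pos: [0.5187, -0.126, 0.0212]
tool_rot: [0.637, 0.771, -0.001, 0.001]
ft_force: [0.6, -6.4, 2.8]
grip_width: 0.0147
grasp_force: 3.2
```

{"op": "apply_moves", "data": {
  "targets": [
    [[-0.025,0.13,0,0,-0.65],[-0.025,0.13,0,0,-0.65],[-0.025,0.13,0,0,-0.65],[-0.025,0.13,0,0,-0.65],[-0.025,0.13,0,0,-0.65],[-0.025,0.13,0,0,-0.65],[-0.025,0.13,0,0,-0.65],[-0.025,0.13,0,0,-0.65]]
  ]
}}

```text
clock: 13.12
eef_pos: [0.5106, -0.0845, 0.0212]
tool_rot: [0.637, 0.771, -0.001, 0.001]
ft_force: [1.1, -6.1, 3.2]
grip_width: 0.0151
grasp_force: 3.3
```

```bash
python3 -c "
from h import *
cv2.imwrite('pics/w7.png',edges())"
```

```text
near yaw 0.04 x' at mid -48.6 y' range -76.0 18.0
far yaw -0.14 x' at mid 51.0 y' range -75.0 18.0
rear y' -88.4
tcp [  1.6 -99.5] z 0.0212 F [ 1.1 -6.1  3.2]
```

View pics/w7.png

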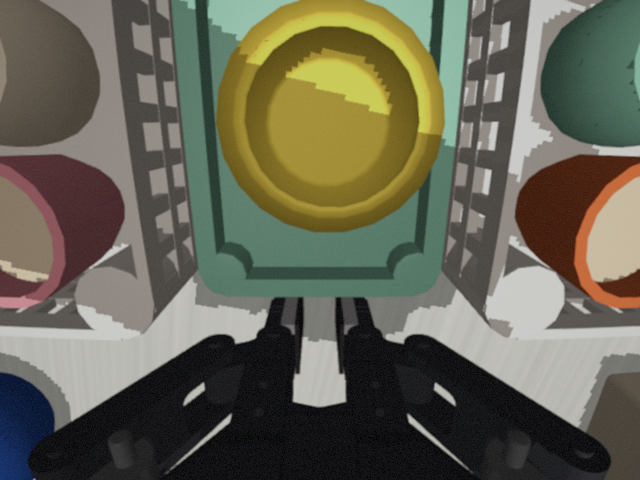

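The tray sits centred in the gap, with its rear edge at row 296 and side clearance at about columns 190 and 455. The pot is upright at (330,115), so I'll keep pushing.

{"op": "apply_moves", "data": {
  "targets": [
    [[-0.025,0.13,0,0,-0.65],[-0.025,0.13,0,0,-0.65],[-0.025,0.13,0,0,-0.65],[-0.025,0.13,0,0,-0.65],[-0.025,0.13,0,0,-0.65],[-0.025,0.13,0,0,-0.65],[-0.025,0.13,0,0,-0.65],[-0.025,0.13,0,0,-0.65]]
  ]
}}

```text
clock: 13.83
eef_pos: [0.5025, -0.0429, 0.0211]
tool_rot: [0.637, 0.771, -0.001, 0.001]
ft_force: [0.9, -6.7, 4.2]
grip_width: 0.0148
grasp_force: 3.5
```

{"op": "apply_moves", "data": {
  "targets": [
    [[-0.025,0.13,0,0,-0.65],[-0.025,0.13,0,0,-0.65],[-0.025,0.13,0,0,-0.65],[-0.025,0.13,0,0,-0.65],[-0.025,0.13,0,0,-0.65],[-0.025,0.13,0,0,-0.65],[-0.025,0.13,0,0,-0.65],[-0.025,0.13,0,0,-0.65]]
  ]
}}

```text
clock: 14.5
eef_pos: [0.4944, -0.0014, 0.0211]
tool_rot: [0.637, 0.771, -0.001, 0.001]
ft_force: [1.3, -7.6, 4.8]
grip_width: 0.0147
grasp_force: 3.6
```

```bash
python3 -c "
from h import *
edges()"
```

```text
near yaw -0.06 x' at mid -48.9 y' range 9.0 102.0
far yaw 0.17 x' at mid 50.6 y' range 9.0 102.0
rear y' -3.7
tcp [  1.3 -14.9] z 0.0211 F [ 1.3 -7.6  4.8]
```

{"op": "apply_moves", "data": {
  "targets": [
    [[-0.024,0.13,0,0,-0.65],[-0.024,0.13,0,0,-0.65],[-0.024,0.13,0,0,-0.65],[-0.024,0.13,0,0,-0.65],[-0.024,0.13,0,0,-0.65],[-0.024,0.13,0,0,-0.65],[-0.024,0.13,0,0,-0.65],[-0.024,0.13,0,0,-0.65]]
  ]
}}

```text
clock: 15.22
eef_pos: [0.4866, 0.0401, 0.0211]
tool_rot: [0.637, 0.771, -0.001, 0.001]
ft_force: [2.0, -7.0, 5.3]
grip_width: 0.0147
grasp_force: 3.8
```

{"op": "apply_moves", "data": {
  "targets": [
    [[-0.024,0.13,0,0,-0.65],[-0.024,0.13,0,0,-0.65],[-0.024,0.13,0,0,-0.65],[-0.024,0.13,0,0,-0.65],[-0.024,0.13,0,0,-0.65],[-0.024,0.13,0,0,-0.65],[-0.024,0.13,0,0,-0.65],[-0.024,0.13,0,0,-0.65]]
  ]
}}

```text
clock: 15.88
eef_pos: [0.4788, 0.0815, 0.021]
tool_rot: [0.637, 0.771, -0.001, 0.001]
ft_force: [1.9, -7.7, 5.9]
grip_width: 0.0149
grasp_force: 4.1
```

{"op": "apply_moves", "data": {
  "targets": [
    [[-0.024,0.13,0,0,-0.65],[-0.024,0.13,0,0,-0.65],[-0.024,0.13,0,0,-0.65],[-0.024,0.13,0,0,-0.65],[-0.024,0.13,0,0,-0.65],[-0.024,0.13,0,0,-0.65],[-0.024,0.13,0,0,-0.65],[-0.024,0.13,0,0,-0.65]]
  ]
}}

```text
clock: 16.55
eef_pos: [0.471, 0.1228, 0.021]
tool_rot: [0.637, 0.771, -0.002, 0.001]
ft_force: [2.4, -8.9, 7.0]
grip_width: 0.0145
grasp_force: 4.4
```

```bash
python3 -c "
from h import *
edges(); look('top'); look('side')"
```

```text
near yaw 0.02 x' at mid -48.4 y' range 136.0 228.0
far yaw -0.14 x' at mid 50.5 y' range 136.0 228.0
rear y' 122.7
tcp [  1.5 111.5] z 0.021 F [ 2.4 -8.9  7. ]Traceback (most recent call last):
  File "<string>", line 3, in <module>
    edges(); look('top'); look('side')
             ~~~~^^^^^^^
  File "h.py", line 44, in look
    r=rect(P[t]); y=big((H>20)&(H<33)&(S>150)&(V>60))[0]; Q=P[y]; Q=Q[(Q[:,2]>.05)&(Q[:,2]<.07)]
                    ~~~~~~~~~~~~~~~~~~~~~~~~~~~~~~~~~^^^
IndexError: list index out of range
```

{"op": "apply_moves", "data": {
  "targets": [
    [[-0.024,0.13,0,0,-0.65],[-0.024,0.13,0,0,-0.65],[-0.024,0.13,0,0,-0.65],[-0.022,0.12,0,0,-0.65],[-0.015,0.08,0,0,-0.65],[-0.01,0.05,0,0,-0.65],[0,0,0,0,-0.65],[0,0,0,0,-0.65]]
  ]
}}

```text
clock: 17.32
eef_pos: [0.4658, 0.1489, 0.0208]
tool_rot: [0.637, 0.771, -0.001, 0.0]
ft_force: [1.6, -6.9, 4.2]
grip_width: 0.0152
grasp_force: 3.2
```

{"op": "apply_moves", "data": {
  "targets": [
    [[0.03,-0.15,0,0,-0.65],[0.05,-0.25,0,0,-0.65],[0.04,-0.2,0,0,-0.65],[0,0,0.4,0,-0.65],[0,0,0.8,0,-0.65],[0,0,1.0,0,-0.65],[0,0,1.0,0,-0.65],[0,-0.5,0.7,0,-0.65]]
  ]
}}

```text
clock: 17.98
eef_pos: [0.4719, 0.1078, 0.1797]
tool_rot: [0.635, 0.772, 0.002, -0.0]
ft_force: [1.1, 0.1, 0.8]
grip_width: 0.0149
grasp_force: 0.0
```

{"op": "apply_moves", "data": {
  "targets": [
    [[-0.3,-0.9,0.2,0,-0.65],[-0.3,-0.9,0.2,0,-0.65],[-0.3,-0.9,0.2,0,-0.65],[-0.3,-0.9,0,0,-0.65],[-0.3,-0.9,0,0,-0.65],[-0.3,-0.9,0,0,-0.65],[0,0,0,0,-0.65],[0,0,0,0,-0.65]]
  ]
}}

```text
clock: 18.65
eef_pos: [0.3979, -0.1116, 0.2004]
tool_rot: [0.639, 0.769, 0.0, -0.001]
ft_force: [0.4, 0.6, 0.2]
grip_width: 0.0147
grasp_force: 0.0
```

Run:
```python
from h import *
P,p,c=look("top","pics/top9.png"); look("side")
h=cv2.cvtColor(p,cv2.COLOR_BGR2HSV); H,S,V=[h[...,i].astype(int) for i in range(3)]
print("pad", gap([.4618,.2363]))
for m in big((P[...,2]>.035)&(P[...,2]<.075),7): print(m.sum(),np.round(rect(P[m])[:4]))
```

```text
top tcp [-114.3 -105.1] tray x',y' [nan nan] size [0. 0.] yaw-gap -10.8 pot [  3.4 216. ] pot top z 0.06348076820121118
side tcp [-113.5 -104.1] tray x',y' [13.7 42.8] size [180.6 328.7] yaw-gap -11.02 pot None pot top z None
pad [ 13.7 224.7]
3094 [358. -12. 162. 181.]
3004 [623.  39. 161. 181.]
1789 [ 714. -127.   75.   75.]
1593 [644. 281.  79.  79.]
1389 [654. 188.  71.  72.]
744 [453. 226.  68.  70.]
677 [398. -58.  49.  51.]
```

View pics/top9.png

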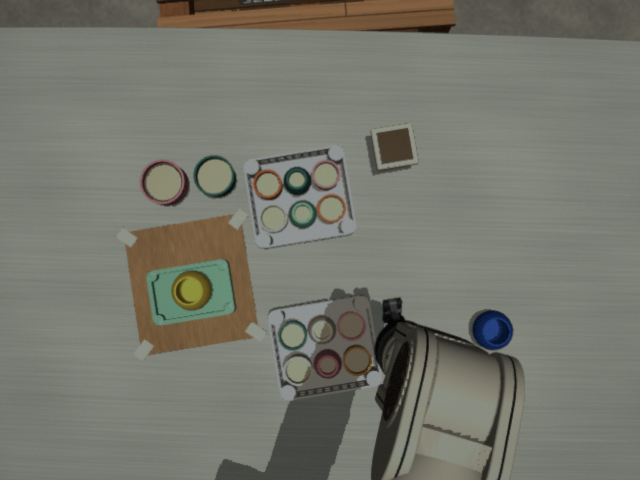

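The tray lies wholly on the pad, spanning (148–236, 260–325) with about 20 px of margin towards the gap. The pot is upright at (192,291), the bystanders haven't moved, and the arm is clear, so I'm handing in.

```bash
python3 -c "
from h import *
print(order.job_done())"
```

```text
the job is handed in; nothing more can be done
None
```

The tray, with the yellow pot upright in it, went through the gap without visible contact with the baskets, and the whole tray now lies on the brown pad. The other pots did not move, and I handed the job in at about 19 s with the arm clear of everything.

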